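# Shut the flip-top and reset the tripped pump

### The job

One of the three pumps has tripped because its flip-top guard was left open after cleaning. With the fingertips push that guard down until it is fully shut, then reach into the well in the deck of the same pump, press the sunken reset key all the way down and let it spring back up. Only push: pick nothing up, and leave the other two pumps and the loose things on and around them as they are.

Things in the scene. Friction and masses are not known exactly. Their poses are not given: they have to be found in the camera images.
- open_pump: the pump whose flip-top stands open: cream case, black roller head in front. Origin: centre of its underside on the bench; +x from the head to its rear, +y to the hinge side, z up. x -112 to +110 mm (head: -112 to -50), 116 mm wide, flat deck 95 mm high. Stands firm. On the deck behind the well: flat display, flat keys and a speed dial (at x +70, y -30) 26 mm across, 16 mm high
- open_pump_well (a point): centre of the mouth of the open pump's reset well, in its deck 95 mm above the bench, straight above the pump's origin. The well is a rectangular pit, 36 mm along the pump's x, 52 mm along its y, with upright walls, straight down to the reset key. A gripper's closed fingertips fit in when they close along the pump's y
- open_pump_keytop (a point): centre of the top face of the open pump's reset key, a flat grey cap 28 mm (pump x) by 44 mm (pump y) at the bottom of the well; at rest its top is 12 mm below the deck (83 mm above the bench)
- open_pump_key (a joint): how far the open pump's reset key is pushed down, m: 0 at rest, 0.005 fully down. A spring brings it back up; it starts to move at about 1.8 N and is fully down at about 6 N
- open_pump_guard (a joint): opening angle of the open pump's flip-top guard, rad: 0 shut (lying level on the head), about 0.9 to 1.35 at the start. Stiff hinge along the pump's x: it stays where it is left and needs about 1 N at its free edge
- open_pump_guard_edge (a point): middle of the guard's free edge, on its outer (top) face. Grey plate 56 mm along the pump's x, 7 mm thick, 106 mm from hinge to edge. Hinge line: pump x -83, y +47 mm, 88 mm above the bench; the edge stands up over it. Push the outer face towards -y and down to shut it. Shut: level, its edge at x -83, y -57 mm, 96 mm above the bench
- pump_b: a second, identical pump whose flip-top is shut; origin and axes as for the open pump
- pump_b_key (a joint): press depth of the second pump's reset key, m (0 at rest, 0.005 fully down)
- pump_b_guard (a joint): opening angle of the second pump's flip-top, rad (0 shut)
- pump_c: a third, identical pump whose flip-top is shut; origin and axes as for the open pump
- pump_c_key (a joint): press depth of the third pump's reset key, m (0 at rest, 0.005 fully down)
- pump_c_guard (a joint): opening angle of the third pump's flip-top, rad (0 shut)
- vial_a: clear glass sample vial, 28 mm across, 58 mm high, loose, standing just in front of the open pump's head; origin at the centre of its underside
- vial_b: amber sample vial with black cap, 28 mm across, 58 mm high, loose, in front of the second pump; origin at the centre of its underside
- vial_c: amber sample vial with white cap, 28 mm across, 58 mm high, loose, behind the third pump; origin at the centre of its underside
- feed_bottle: amber bottle, 72 mm across, 150 mm high, loose, on the left of the bench; origin at the centre of its underside
- beaker: glass beaker, 70 mm across, 85 mm high, loose, on the right of the bench; origin at the centre of its underside
- stopper: white stopper, 28 mm across, 18 mm high, lying loose on the rear of the open pump's deck, beside the display end; origin at the centre of its underside
- spanner: steel spanner 150 mm long, 8 mm thick, loose, lying in front of the third pump; origin at its middle
- syringe: plastic syringe about 145 mm long, 34 mm over its flange, loose, lying on the left of the bench; origin under its middle

How it is judged:
By the outcome, as a careful person would: the job done as asked, in the order asked, and still so for the second after the job is handed in, with the robot touching nothing.
It also fails if it takes over 40 s, if anything falls off the work surface, if the arm or the gripper's body presses on something with over 40 N, if the wrist force passes 120 N, or if a joint passes its speed limit or range.

### The arm

A 6-joint arm with a two-finger parallel gripper is mounted at the origin on the work surface. World frame = base frame: x ahead of the robot, y to its left, z up, the work surface at z = 0. Lengths are in m, angles in rad, forces in N, time in s.
With the tool pointing down it reaches from about 0.425 to 0.95 m from the base axis. Payload 14.7 kg.
Tool frame: the origin (TCP) lies midway between the tips of the shut fingers; the grasp point (between the pads) lies 19 mm behind it; z points along the fingers, y is the line along which they close (so a half turn about z gives the same grasp; the last joint's range is limited). The gripper opens to 85 mm and grips with 20 to 120 N. Pads are 22 mm wide; open, the fingers measure 114 mm over their backs; the gripper's body (76 mm by 85 mm) begins 54 mm behind the grasp point. The pads swing forward as they close: fully open they stand 13 mm farther back than shut.
Start: joints at [1.269, 0.48, 1.596, -0, 1.065, -0.047], TCP at [0.164, 0.629, 0.231] pointing down, gripper open.
Joint ranges: [-2.75, 2.75], [-0.82, 2.05], [0.23, 2.67], [-1.56, 4.7], [0.09, 2.69], [-2.92, 2.92]. Speed limits (rad/s): [1.89, 1.89, 2.39, 3.01, 3.01, 3.01].

### API

Orientations are given as a unit quaternion [w, x, y, z].
In Python, from rig import robot gives the robot as it stands.
- The arm moves only by the tool arm_command, never from a script. Its argument "rows" is a list of rows, each a list of 6 numbers: the shift along the tool's x, y, z each as a share of 0.03 m, from -1 to 1, then the turn, a rotation vector about the tool's x, y, z each as a share of 0.1 rad, from -1 to 1. In form: [[dx, dy, dz, rx, ry, rz], ...]. A call has 1 to 10 rows; each row shifts and turns the commanded pose from where the row before left it, along the tool's axes as they then stand; what a row does not reach is not made up. A row lasts 1/10 s, in which the tool goes at most 50 mm and 8.59 degrees, less where a joint would pass 70% of its speed; a pose out of reach is approached as far as the arm can. A call with a number of a shift or a turn outside -1 to 1 is refused whole. A call with a gripper value outside its range is refused whole. "hand" is the opening, from -1 (shut) to 1 (fully open), set as the call begins (left out, the last holds). The fingers move at their own pace and stop on an object; "force" is the grip in N (left out, the last holds). Time passes only in rows, so rows that do not move let the fingers close. It gives the time, the measured TCP pose, the force, the opening and the grip force at its end, in the units of the state.
- robot.read_state(): the state, without advancing time (a new reading comes with each control period).
- robot.snapshot(name): name is "scene" or "top" or "wrist"; returns a dict with "image" (420x560x3 uint8, red, green, blue), "range_z" (420x560 float32, m along the optical axis (not along the pixel's ray), 0 where there is no reading), "fx", "fy", "cx", "cy" (pixels), "rvec" (rotation vector, rad) and "tvec" (3), from world to camera coordinates, as OpenCV has them. Camera axes: x right, y down, z forward; pixel columns grow to the right and rows downward; lengths in m; the calibration is good to about 2 mm. The wrist camera is an equidistant fisheye: a pixel r from the principal point sees the ray r / f radians off the axis. A picture is of the moment at which its call begins.
- robot.job_done(): hands the job in; it is judged then, once.
Trained networks look in a picture, given as the dict that the camera call returned (one of the last four; its "shot" number tells which), for a name from the list of things; names that differ only in an ending like _2 or _b are one class to them, and where a whole thing is asked for, a point or a joint stands for the part that bears it (a point fixed in the world has none). Each returns a list of dicts, best first, with "conf" (0 to 1); they miss things now and then, are a little off and sometimes report something else, mostly with a low value. They report only what shows in the picture. A call takes as long as a camera call.
- robot.cut_out(picture, name): "mask" (420x560 bool, what is visible of it) and "rect" ([left, top, width, height] in pixels, round what is visible of it).
- robot.landmark_of(picture, name): "at" ([row, column] in pixels: a listed point, or the origin of a listed thing).
The state is a dict: "clock": time; "joints": joint angles; "joint_vel": joint speeds; "joint_efforts": joint torques, N m; "tool_pos": TCP position; "orientation": TCP orientation; "contact_force": force on the tool from outside, world axes, zero at the start; "wrist_torque": the same for the moment, N m; "finger_gap": finger opening in m; "gripper_force": force on a finger pad.
Only numpy, scipy, OpenCV 4.12 (cv2) and the standard library are available. Lean on these libraries where they do the work, as an engineer would, in place of code of your own. Each camera call takes 0.05 s, during which the arm holds its last target. There are 200 camera calls.

## Working session

There is one attempt and no reset: what is moved stays moved. The work goes in short steps, Python scripts to look and compute and a tool call to move; the robot and the scene stay as the last step left them, time stands still between calls to the robot, and variables do not carry over. Pictures are saved under pics/ and viewed, at most 10 in all, crops included, and the job is handed in when it is done.

Besides the shell and the picture viewer there is one more tool, called after ">>>" in YAML: its name, and indented under it one key for each argument. arm_command: Moves the arm, as the interface text tells. Its arguments: {"type":"object","properties":{"rows":{"type":"array","items":{"type":"array","items":{"type":"number","minimum":-1,"maximum":1}}},"hand":{"type":"number"},"force":{"type":"number"}},"required":["rows"]}

```bash
mkdir -p pics; cat > h.py <<'E'
import numpy as np, cv2
from rig import robot
def cam2w(s,r,c):
    z=float(np.median([v for v in s['range_z'][int(r)-1:int(r)+2,int(c)-1:int(c)+2].ravel() if v>0] or [0]))
    R,_=cv2.Rodrigues(np.array(s['rvec'],float)); 
    p=np.array([(c-s['cx'])/s['fx']*z,(r-s['cy'])/s['fy']*z,z])
    return R.T@(p-np.array(s['tvec']).ravel())
def cloud(s):
    z=s['range_z']; v,u=np.indices(z.shape)
    R,_=cv2.Rodrigues(np.array(s['rvec'],float))
    p=np.stack([(u-s['cx'])/s['fx']*z,(v-s['cy'])/s['fy']*z,z],-1)
    return (p-np.array(s['tvec']).ravel())@R
def save(s,n): cv2.imwrite('pics/'+n,s['image'][:,:,::-1])
E
python3 - <<'E'
from h import *
np.set_printoptions(precision=3,suppress=True)
for n in('top','scene'):
    s=robot.snapshot(n); save(s,n+'1.png')
    R,_=cv2.Rodrigues(np.array(s['rvec'],float)); print(n,'cam',-R.T@np.array(s['tvec']).ravel(),R[2])
    for k in('open_pump','open_pump_well','open_pump_keytop','open_pump_guard_edge','pump_b','stopper','vial_a'):
        for d in robot.landmark_of(s,k)[:3]: print(k,round(d['conf'],2),np.round(d['at']),cam2w(s,*d['at']))
E
```

```text
top cam [ 0.424 -0.004  1.461] [ 0.096  0.017 -0.995]
open_pump 0.86 [205. 217.] [0.568 0.203 0.08 ]
open_pump_well 0.66 [202. 212.] [0.577 0.215 0.084]
open_pump_keytop 0.69 [205. 212.] [0.568 0.215 0.084]
open_pump_guard_edge 0.95 [234. 202.] [0.488 0.226 0.164]
pump_b 0.93 [201. 376.] [ 0.578 -0.207  0.079]
pump_b 0.72 [198. 297.] [ 0.585 -0.005  0.083]
stopper 0.15 [204. 216.] [0.57  0.206 0.083]
vial_a 0.64 [256. 370.] [ 0.436 -0.191  0.056]
vial_a 0.61 [150. 277.] [0.727 0.051 0.004]
vial_a 0.5 [262. 209.] [0.421 0.225 0.057]
scene cam [1.183 0.887 1.004] [-0.437 -0.629 -0.643]
open_pump 0.62 [278. 324.] [0.628 0.263 0.083]
open_pump_well 0.87 [252. 328.] [0.559 0.198 0.079]
open_pump_keytop 0.51 [256. 329.] [0.566 0.21  0.081]
open_pump_guard_edge 0.63 [218. 355.] [0.495 0.217 0.176]
pump_b 0.83 [197. 235.] [ 0.619 -0.162  0.059]
pump_b 0.78 [237. 269.] [0.648 0.06  0.08 ]
pump_b 0.44 [252. 329.] [0.555 0.194 0.076]
stopper 0.39 [274. 305.] [0.669 0.243 0.109]
vial_a 0.77 [270. 236.] [0.752 0.053 0.012]
vial_a 0.67 [184. 277.] [ 0.451 -0.183  0.017]
vial_a 0.41 [258. 372.] [0.473 0.269 0.065]
```

```bash
python3 -c "
import cv2,numpy as np
a=cv2.imread('pics/top1.png');b=cv2.imread('pics/scene1.png')
print(a.shape)"
```

```text
(420, 560, 3)
```

View pics/top1.png

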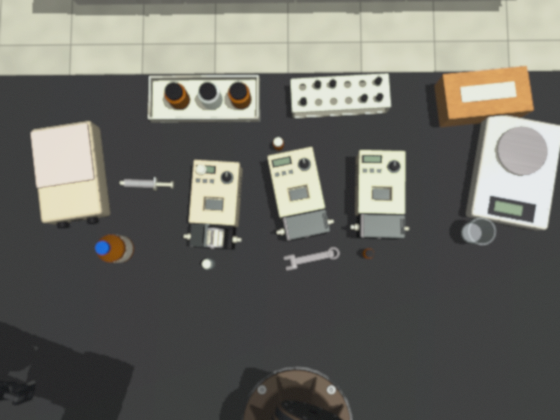

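View pics/scene1.png

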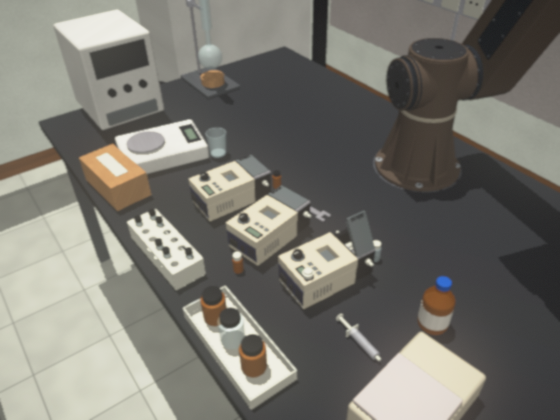

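The top view shows the open pump on the left, with its deck around (215,195), well at (213,203), guard standing at (214,237), clear vial at (207,264) and stopper at (200,170). The scene view agrees: the guard is upright at (360,235). Next I fit the pump's pose from depth.

```bash
python3 - <<'E'
from h import *
np.set_printoptions(precision=4,suppress=True)
from scipy.spatial import cKDTree
for n in('top','scene'):
    s=robot.snapshot(n); P=cloud(s); img=s['image'].astype(int)
    ok=(s['range_z']>0)&(abs(P[...,0]-.6)<.16)&(abs(P[...,1]-.21)<.11)
    d=P[ok]; 
    h,e=np.histogram(d[:,2],bins=np.arange(0,.22,.01)); print(n,h)
    m=ok&(abs(P[...,2]-.09)<.013)&(img.sum(-1)>420)
    m=m.astype(np.uint8); k,l,st,_=cv2.connectedComponentsWithStats(m); i=1+np.argmax(st[1:,4]); q=P[l==i]
    r=cv2.minAreaRect((q[:,:2]*1000).astype(np.float32)); print('deck',len(q),np.median(q[:,2]),r); print(cv2.boxPoints(r))
    for k in('open_pump_well','open_pump_guard_edge','stopper','vial_a','open_pump'):
        for c in robot.cut_out(s,k)[:2]:
            w=P[c['mask']&(s['range_z']>0)]; print(k,round(c['conf'],2),c['rect'],np.median(w,0),w[:,2].max())
    for c in robot.cut_out(s,'open_pump_guard_edge')[:1]:
        w=P[c['mask']&(s['range_z']>0)]; w=w[w[:,2]>.1]; print('guard pts',len(w),w.min(0),w.max(0)); u,sv,vt=np.linalg.svd(w-w.mean(0)); print(w.mean(0),vt)
E
python3 - <<'E'
import sys; sys.path.insert(0,'.')
from h import *
s=robot.snapshot('scene');im=s['image'][:,:,::-1][195:310,265:395]
cv2.imwrite('pics/crop1.png',cv2.resize(im,None,fx=5,fy=5,interpolation=cv2.INTER_CUBIC))
E
```

```text
top [1900   42  106   57  102  113  163  252  601 2164  174  115   41   42
   32   42   36   64   45    0    0]
deck 2333 0.09379031284311151 ((599.8208618164062, 209.7882537841797), (117.76073455810547, 160.28736877441406), 86.36148834228516)
[[516.1021 156.1126]
 [676.0663 145.9406]
 [683.5396 263.4639]
 [523.5754 273.636 ]]
open_pump_well 0.79 [185.5, 161.3, 56.5, 88.3] [0.566  0.2064 0.0928] 0.18729063071238367
open_pump_guard_edge 0.93 [190.3, 224.5, 18.2, 24.8] [0.4887 0.2369 0.1476] 0.18729063071238367
stopper 0.45 [196.9, 164.5, 11.5, 10.3] [0.6572 0.2406 0.11  ] 0.11731648802389019
stopper 0.4 [359.6, 246.6, 14.1, 11.8] [ 0.4442 -0.1861  0.0519] 0.06334635055602907
vial_a 0.44 [272.8, 139.8, 7.6, 9.0] [0.7327 0.0459 0.0557] 0.06354191725234341
vial_a 0.41 [363.4, 246.0, 10.7, 12.1] [ 0.4432 -0.1868  0.0535] 0.06334635055602907
open_pump 0.83 [185.6, 160.4, 55.1, 87.7] [0.5658 0.2059 0.0928] 0.18729063071238367
open_pump 0.48 [369.3, 191.3, 20.0, 10.5] [ 0.5948 -0.2174  0.0818] 0.0896455828130804
guard pts 345 [0.4606 0.211  0.1011] [0.5174 0.2644 0.1873]
[0.4883 0.2368 0.147
[... 654 characters left out ...]
725 0.2059 0.0829] 0.08674615197554397
stopper 0.53 [302.3, 268.4, 8.9, 10.6] [0.6647 0.2448 0.1076] 0.11553900259117926
stopper 0.19 [204.5, 130.9, 22.8, 27.8] [ 0.5092 -0.4571  0.0588] 0.08755017065226685
vial_a 0.64 [231.0, 253.6, 14.7, 20.6] [0.7473 0.0523 0.0357] 0.06250751504589809
vial_a 0.6 [370.8, 241.3, 10.7, 20.5] [0.4242 0.2398 0.042 ] 0.07114606363417122
open_pump 0.74 [277.6, 210.7, 98.9, 97.5] [0.5818 0.237  0.0918] 0.1853989285958686
open_pump 0.67 [324.0, 252.9, 2.2, 8.7] [0.573  0.2055 0.0829] 0.0863769700953675
guard pts 743 [0.464  0.2097 0.1001] [0.5223 0.2672 0.1854]
[0.496  0.2372 0.141 ] [[-0.0291 -0.5088  0.8604]
 [-0.9956  0.0912  0.0203]
 [ 0.0888  0.8561  0.5092]]
```

View pics/crop1.png

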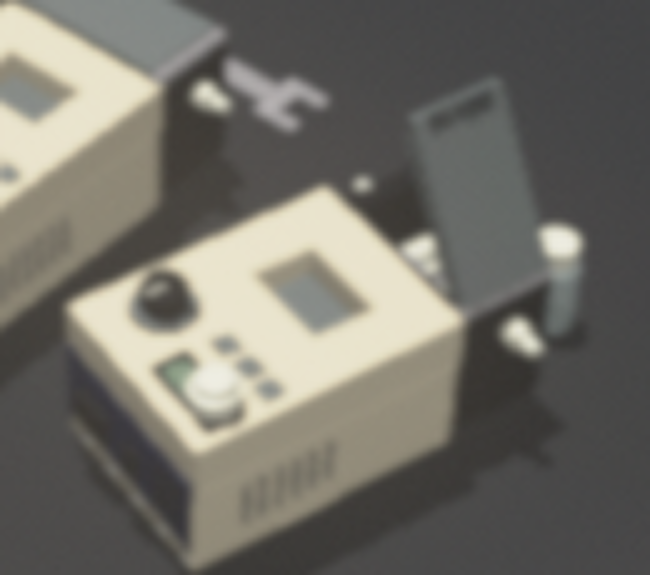

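The crop confirms the guard, the well at about (313,290) and the stopper beside the display. The fit gives the origin at about (0.5725, 0.2095), yaw about -4°, hinge about (0.493, 0.262) and guard angle about 1.03 rad.

```bash
cat >> h.py <<'E'
from scipy.spatial.transform import Rotation as Ro
def yw(): return np.radians(-4.0)
O=np.array([.5725,.2095,0])
def pump(x,y,z): return O+Ro.from_euler('z',yw()).apply([x,y,z])
def Rs():
    st=robot.read_state(); q=st['orientation']; return st,Ro.from_quat([q[1],q[2],q[3],q[0]])
def goal():  # tool down, y along pump y, nearest of the two
    st,R=Rs(); c=[Ro.from_matrix(np.array([[a,0,0],[0,-a,0],[0,0,-1.]])) for a in(1,-1)]
    c=[Ro.from_euler('z',yw())*k for k in c]; return min(c,key=lambda g:(R.inv()*g).magnitude())
def plan(w,G=None):
    st,R=Rs(); d=np.array(w)-st['tool_pos']
    return dict(t=round(st['clock'],2),pos=np.round(st['tool_pos'],4),F=np.round(st['contact_force'],1),rot=np.round((R.inv()*goal()).as_rotvec()/.1,2),
      d_now=np.round(R.inv().apply(d)/.03,2),d_goal=np.round(goal().inv().apply(d)/.03,2))
E
python3 - <<'E'
from h import *
s=Rs(); print(s[0]['joints'],s[1].as_matrix().round(3))
print(plan([.493,.305,.225]), pump(-83,47,0) if 0 else pump(-.083,.047,.088))
E
```

```text
[ 1.26939731e+00  4.80178480e-01  1.59630160e+00  1.25228752e-05
  1.06509738e+00 -4.66282666e-02] [[-0.968  0.252 -0.   ]
 [ 0.252  0.968  0.   ]
 [ 0.     0.    -1.   ]]
{'t': 1.55, 'pos': array([0.1638, 0.629 , 0.2313]), 'F': array([-0.5, -0.5, -0.4]), 'rot': array([ 0.  , -0.  , -1.85]), 'd_now': array([-13.34,  -7.69,   0.21]), 'd_goal': array([-11.7 , -10.01,   0.21])} [0.49298074 0.2621753  0.088     ]
```

>>> arm_command:
  rows:
    - [0, 0, 0, 0, 0, -0.925]
    - [0, 0, 0, 0, 0, -0.925]
    - [-0.9, -0.77, 0, 0, 0, 0]
    - [-0.9, -0.77, 0, 0, 0, 0]
    - [-0.9, -0.77, 0, 0, 0, 0]
    - [-0.9, -0.77, 0, 0, 0, 0]
    - [-0.9, -0.77, 0, 0, 0, 0]
    - [-0.9, -0.77, 0, 0, 0, 0]
    - [-0.9, -0.77, 0, 0, 0, 0]
    - [-0.9, -0.77, 0, 0, 0, 0]
  hand: -1
  force: 40

```text
clock: 2.55
tool_pos: [0.3673, 0.4285, 0.2315]
orientation: [0.0, 0.035, 0.999, 0.0]
contact_force: [-0.0, 0.3, -0.0]
finger_gap: 0.0002
gripper_force: 0.0
```

>>> arm_command:
  rows:
    - [-0.9, -0.77, 0, 0, 0, 0]
    - [-0.9, -0.77, 0, 0, 0, 0]
    - [-0.9, -0.77, 0, 0, 0, 0]
    - [-0.9, -0.77, 0, 0, 0, 0]
    - [-0.9, -0.77, 0, 0, 0, 0]
    - [0, 0, 0, 0, 0, 0]
    - [0, 0, 0, 0, 0, 0]

```text
clock: 3.25
tool_pos: [0.4934, 0.3044, 0.2312]
orientation: [-0.0, 0.036, 0.999, 0.0]
contact_force: [-0.3, 0.4, -0.6]
finger_gap: -0.0002
gripper_force: 0.0
```

```bash
python3 - <<'E'
from h import *
np.set_printoptions(precision=4,suppress=True)
s=robot.snapshot('wrist'); save(s,'w1.png')
for n in('top','scene'):
    s=robot.snapshot(n);P=cloud(s)
    for c in robot.cut_out(s,'open_pump_guard_edge')[:2]:
        w=P[c['mask']&(s['range_z']>0)]; w=w[w[:,2]>.1]
        if len(w)>50:
            u,sv,vt=np.linalg.svd(w-w.mean(0)); print(n,len(w),w.min(0),w.max(0),w.mean(0),vt[2])
print(plan([.493,.27,.185]))
E
```

```text
top 339 [0.4602 0.2121 0.101 ] [0.5175 0.2666 0.1862] [0.4878 0.2369 0.1478] [0.0551 0.8505 0.523 ]
scene 800 [0.4606 0.2069 0.1   ] [0.5233 0.2673 0.1844] [0.4955 0.2363 0.1419] [-0.1107 -0.8543 -0.5079]
{'t': 3.5, 'pos': array([0.4924, 0.3057, 0.2313]), 'F': array([ 0.3,  0.9, -0.4]), 'rot': array([ 0.  , -0.  ,  0.01]), 'd_now': array([-0.1 , -1.18,  1.54]), 'd_goal': array([-0.1 , -1.18,  1.54])}
```

View pics/w1.png

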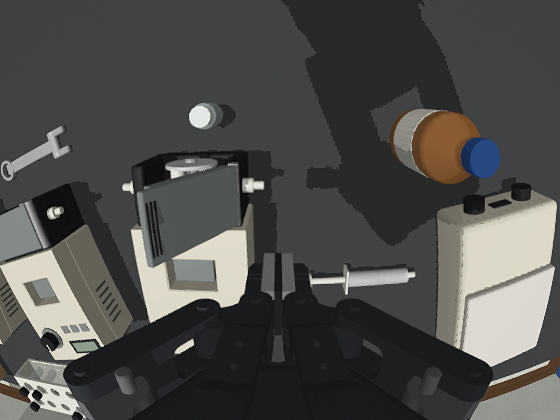

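The wrist view shows the guard's outer face at about (195,210), facing the shut fingers at (280,270), with the vial clear at (205,115). Next I go down beside the guard and follow its arc.

>>> arm_command:
  rows:
    - [0, -0.6, 0.7, 0, 0, 0]
    - [0, -0.6, 0.7, 0, 0, 0]
    - [0, 0, 0.67, 0, 0, 0]
    - [0, -0.55, 0, 0, 0, 0]
    - [0, -0.55, 0, 0, 0, 0]
    - [0, -0.29, 0.18, 0, 0, 0]
    - [0, -0.29, 0.19, 0, 0, 0]
    - [0, 0, 0, 0, 0, 0]

```text
clock: 4.3
tool_pos: [0.4867, 0.2177, 0.1578]
orientation: [-0.0, 0.035, 0.999, -0.0]
contact_force: [0.2, -0.1, -0.7]
finger_gap: 0.0001
gripper_force: 0.0
```

>>> arm_command:
  rows:
    - [0, -0.22, 0.21, 0, 0, 0]
    - [0, -0.21, 0.21, 0, 0, 0]
    - [0, -0.17, 0.25, 0, 0, 0]
    - [0, -0.16, 0.25, 0, 0, 0]
    - [0, -0.12, 0.27, 0, 0, 0]
    - [0, -0.11, 0.28, 0, 0, 0]
    - [0, 0, 0, 0, 0, 0]
    - [0, 0, 0, 0, 0, 0]

```text
clock: 5.1
tool_pos: [0.4848, 0.1891, 0.1137]
orientation: [-0.0, 0.035, 0.999, -0.0]
contact_force: [0.9, 0.2, -0.2]
finger_gap: 0.0002
gripper_force: 0.0
```

```bash
python3 - <<'E'
from h import *
s=robot.snapshot('scene');im=s['image'][:,:,::-1][195:310,265:395]
cv2.imwrite('pics/crop2.png',cv2.resize(im,None,fx=5,fy=5,interpolation=cv2.INTER_CUBIC))
E
```

```text
(no output)
```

View pics/crop2.png

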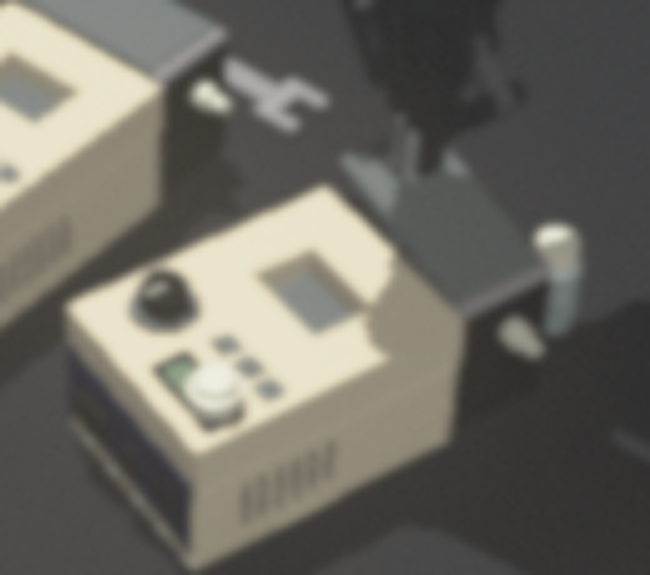

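The guard is nearly closed under the fingertips at about (425,165) in the crop. Next I press it down the rest of the way.

>>> arm_command:
  rows:
    - [0, -0.06, 0.2, 0, 0, 0]
    - [0, -0.05, 0.2, 0, 0, 0]
    - [0, 0, 0.15, 0, 0, 0]
    - [0, 0, 0.1, 0, 0, 0]
    - [0, 0, 0, 0, 0, 0]

```text
clock: 5.65
tool_pos: [0.4846, 0.1857, 0.0953]
orientation: [0.0, 0.035, 0.999, -0.0]
contact_force: [-7.8, -4.3, 29.5]
finger_gap: 0.0001
gripper_force: 15.1
```

The fingertips read 29.5 N at the shut height, so the guard is against its stop. Next I lift off, check it and refine the well position.

>>> arm_command:
  rows:
    - [0, 0, -0.5, 0, 0, 0]
    - [0, 0, -1, 0, 0, 0]
    - [0, 0.5, -1, 0, 0, 0]
    - [0, 0.9, -0.5, 0, 0, 0]
    - [0, 0, 0, 0, 0, 0]
    - [0, 0, 0, 0, 0, 0]

```text
clock: 6.25
tool_pos: [0.4874, 0.228, 0.1843]
orientation: [0.0, 0.034, 0.999, -0.0]
contact_force: [-0.4, 0.0, -0.9]
finger_gap: -0.0001
gripper_force: 0.0
```

```bash
python3 - <<'E'
from h import *
np.set_printoptions(precision=4,suppress=True)
for n in('top','scene'):
    s=robot.snapshot(n);P=cloud(s); im=s['image'].astype(int)
    # key: grey pixels below deck in well
    a=(abs(P[...,0]-.5725)<.035)&(abs(P[...,1]-.2095)<.04)&(s['range_z']>0)&(im.sum(-1)<420)&(P[...,2]>.07)&(P[...,2]<.1)
    k,l,st,_=cv2.connectedComponentsWithStats(a.astype(np.uint8))
    if k>1:
        i=1+np.argmax(st[1:,4]); q=P[l==i]; print(n,'key',len(q),q.mean(0),cv2.minAreaRect((q[:,:2]*1000).astype(np.float32)))
    im2=s['image'].astype(int)
    for p in(-.025,0,.03):
        w=np.array(pump(-.083,p,0)); b=(np.hypot(P[...,0]-w[0],P[...,1]-w[1])<.008)&(P[...,2]<.12)&(s['range_z']>0); print('guard y',p,np.median(P[b][:,2]) if b.any() else None,b.sum())
    L=robot.landmark_of(s,'open_pump_keytop')[:1]+robot.landmark_of(s,'open_pump_well')[:1]
    for d in L:
        R,_=cv2.Rodrigues(np.array(s['rvec'],float)); C=-R.T@np.array(s['tvec']).ravel()
        ray=R.T@np.array([(d['at'][1]-s['cx'])/s['fx'],(d['at'][0]-s['cy'])/s['fy'],1]); print(round(d['conf'],2),C+ray*(.09-C[2])/ray[2])
s=robot.snapshot('wrist'); save(s,'w2.png'); print(plan([*pump(0,0,0)[:2],.125]))
E
```

```text
top key 164 [0.5704 0.2134 0.0817] ((570.118896484375, 214.1967010498047), (50.67778396606445, 25.295574188232422), 85.8613052368164)
guard y -0.025 0.09562954718190528 23
guard y 0 None 0
guard y 0.03 None 0
0.73 [0.5711 0.206  0.09  ]
0.57 [0.5716 0.2039 0.09  ]
scene key 117 [0.5627 0.2013 0.0821] ((565.2051391601562, 201.62294006347656), (43.225120544433594, 26.169456481933594), 89.81810760498047)
guard y -0.025 0.09579020601128457 22
guard y 0 0.09634357814821382 20
guard y 0.03 0.09568614848836673 23
0.67 [0.5756 0.218  0.09  ]
0.61 [0.5658 0.2063 0.09  ]
{'t': 6.6, 'pos': array([0.4874, 0.2272, 0.184 ]), 'F': array([ 0.3, -0.2,  0. ]), 'rot': array([-0.  , -0.01, -0.01]), 'd_now': array([-2.87, -0.39,  1.96]), 'd_goal': array([-2.87, -0.39,  1.97])}
```

View pics/w2.png

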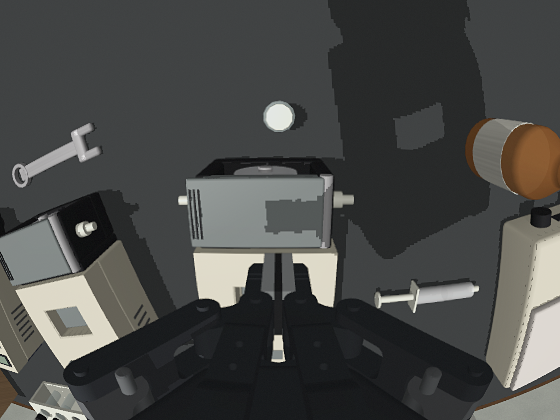

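The guard is level: its top measures 95.7 mm against 96 when shut. I move past the well so the wrist camera can see it.

>>> arm_command:
  rows:
    - [-1, -0.1, 0, 0, 0, 0]
    - [-1, -0.1, 0, 0, 0, 0]
    - [-1, -0.1, 0, 0, 0, 0]
    - [-1, -0.1, 0, 0, 0, 0]
    - [-1, 0, 0, 0, 0, 0]
    - [0, 0, 0, 0, 0, 0]
    - [0, 0, 0, 0, 0, 0]

```text
clock: 7.3
tool_pos: [0.6364, 0.2048, 0.1837]
orientation: [-0.001, 0.035, 0.999, -0.0]
contact_force: [-0.9, -0.8, -0.5]
finger_gap: -0.0002
gripper_force: 0.0
```

```bash
cat >> h.py <<'E'
def wcast(s,rc,z):
    rc=np.atleast_2d(rc).astype(float); R,_=cv2.Rodrigues(np.array(s['rvec'],float)); C=-R.T@np.array(s['tvec']).ravel()
    K=np.array([[s['fx'],0,s['cx']],[0,s['fy'],s['cy']],[0,0,1.]])
    p=cv2.fisheye.undistortPoints(rc[:,None,::-1].copy(),K,np.zeros(4))[:,0]
    r=np.c_[p,np.ones(len(p))]@R
    return C+r*((z-C[2])/r[:,2])[:,None]
E
python3 - <<'E'
from h import *
import pickle
s=robot.snapshot('wrist'); save(s,'w3.png'); pickle.dump(s,open('w3.pkl','wb'))
for k in('open_pump_well','open_pump_keytop'):
    for d in robot.landmark_of(s,k)[:3]: print(k,d['conf'],d['at'],wcast(s,d['at'],.095 if 'well' in k else .083))
print(plan([*pump(0,0,0)[:2],.125]))
E
```

```text
open_pump_well 0.85 [122.4, 281.2] [[0.56897866 0.21099238 0.095     ]]
open_pump_keytop 0.65 [122.1, 280.1] [[0.56928584 0.21027747 0.083     ]]
{'t': 7.45, 'pos': array([0.6355, 0.2053, 0.1843]), 'F': array([-0.3,  0.7, -0.2]), 'rot': array([-0.  , -0.01,  0.  ]), 'd_now': array([ 2.1 , -0.01,  1.98]), 'd_goal': array([ 2.1 , -0.01,  1.98])}
```

View pics/w3.png

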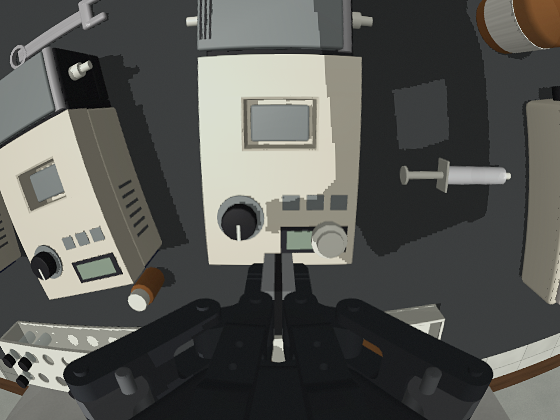

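The well rim spans columns 242–318 and rows 96–151, square to the tool. Casting it onto the deck gives the well centre at about (0.569, 0.211), which agrees with the earlier estimates.

```bash
python3 - <<'E'
from h import *
import pickle
s=pickle.load(open('w3.pkl','rb'))
c=wcast(s,[[97,243],[97,317],[150.5,316],[150.5,242]],.095); print(c.round(4),c.mean(0),np.linalg.norm(np.diff(c,axis=0),axis=1))
print(plan([*c.mean(0)[:2],.125]))
E
```

```text
[[0.5487 0.1855 0.095 ]
 [0.5523 0.2374 0.095 ]
 [0.5907 0.2346 0.095 ]
 [0.587  0.1815 0.095 ]] [0.56968758 0.2097548  0.095     ] [0.05196932 0.0385016  0.05316792]
{'t': 7.45, 'pos': array([0.6355, 0.2053, 0.1843]), 'F': array([-0.3,  0.7, -0.2]), 'rot': array([-0.  , -0.01,  0.  ]), 'd_now': array([ 2.2 , -0.  ,  1.98]), 'd_goal': array([ 2.2 , -0.  ,  1.98])}
```

>>> arm_command:
  rows:
    - [0.75, 0, 0, 0, 0, 0]
    - [0.75, 0, 0.5, 0, 0, 0]
    - [0.7, 0, 0.7, 0, 0, 0]
    - [0, 0, 0.7, 0, 0, 0]
    - [0, 0, 0, 0, 0, 0]
    - [0, 0, 0, 0, 0, 0]

```text
clock: 8.05
tool_pos: [0.5705, 0.2101, 0.128]
orientation: [-0.0, 0.035, 0.999, -0.0]
contact_force: [-0.2, 0.3, 0.0]
finger_gap: 0.0
gripper_force: 0.0
```

>>> arm_command:
  rows:
    - [0, 0, 0.4, 0, 0, 0]
    - [0, 0, 0.4, 0, 0, 0]
    - [0, 0, 0.3, 0, 0, 0]
    - [0, 0, 0.2, 0, 0, 0]
    - [0, 0, 0, 0, 0, 0]

```text
clock: 8.55
tool_pos: [0.57, 0.2097, 0.0873]
orientation: [-0.001, 0.035, 0.999, -0.0]
contact_force: [-0.0, -0.1, -0.3]
finger_gap: 0.0001
gripper_force: 0.0
```

The tips are inside the well with no contact. Next I press.

>>> arm_command:
  rows:
    - [0, 0, 0.1, 0, 0, 0]
    - [0, 0, 0.1, 0, 0, 0]
    - [0, 0, 0.08, 0, 0, 0]
    - [0, 0, 0.05, 0, 0, 0]
    - [0, 0, 0, 0, 0, 0]

```text
clock: 9.05
tool_pos: [0.5709, 0.21, 0.0788]
orientation: [0.0, 0.035, 0.999, 0.0]
contact_force: [0.3, 0.0, 5.7]
finger_gap: -0.0001
gripper_force: 2.6
```

>>> arm_command:
  rows:
    - [0, 0, 0.04, 0, 0, 0]
    - [0, 0, 0.03, 0, 0, 0]
    - [0, 0, 0, 0, 0, 0]

```text
clock: 9.35
tool_pos: [0.571, 0.21, 0.0778]
orientation: [0.001, 0.035, 0.999, 0.0]
contact_force: [-4.9, -1.7, 21.9]
finger_gap: 0.0001
gripper_force: 10.5
```

The force jumped to 22 N at 78 mm, so the key is on its stop. Next I withdraw.

>>> arm_command:
  rows:
    - [0, 0, -0.3, 0, 0, 0]
    - [0, 0, -0.4, 0, 0, 0]
    - [0, 0, -0.6, 0, 0, 0]
    - [0, 0, -1, 0, 0, 0]
    - [0, 0, -1, 0, 0, 0]
    - [0, 0, -1, 0, 0, 0]
    - [0, 0, -1, 0, 0, 0]
    - [-1, 0, 0, 0, 0, 0]
    - [-1, 0, 0, 0, 0, 0]
    - [-0.5, 0, 0, 0, 0, 0]

```text
clock: 10.35
tool_pos: [0.6473, 0.2045, 0.2365]
orientation: [0.001, 0.035, 0.999, 0.0]
contact_force: [0.4, 0.3, 0.2]
finger_gap: -0.0001
gripper_force: 0.0
```

```bash
python3 - <<'E'
from h import *
s=robot.snapshot('wrist'); save(s,'w4.png')
s=robot.snapshot('scene');P=cloud(s)
for p in(-.04,-.025,0,.03):
    w=np.array(pump(-.083,p,0)); b=(np.hypot(P[...,0]-w[0],P[...,1]-w[1])<.008)&(P[...,2]<.12)&(s['range_z']>0); print('guard',p,np.median(P[b][:,2]) if b.any() else None)
b=(np.hypot(P[...,0]-.565,P[...,1]-.203)<.008)&(P[...,2]<.12); print('key',np.median(P[b][:,2]) if b.any() else None)
print(robot.read_state()['contact_force'],robot.read_state()['tool_pos'])
E
```

```text
guard -0.04 0.09550968065213622
guard -0.025 0.09529373103209636
guard 0 0.09573152439759688
guard 0.03 0.09590038275531336
key 0.08303544969161253
[-0.67994566  0.40937385 -0.08505908] [0.64682953 0.20433044 0.23565992]
```

View pics/w4.png

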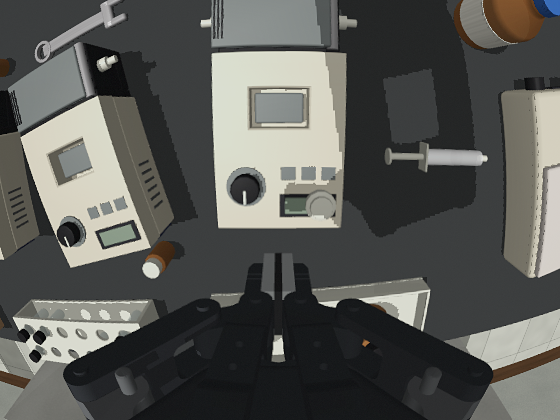

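The guard is shut, with its edge at (275,48). The key is back at 83 mm in the well at (278,107), and the stopper at (320,205) hasn't moved.

```bash
python3 -c "
from rig import robot
print(robot.job_done())"
```

```text
the job is handed in; nothing more can be done
None
```

The open pump's guard is fully shut, its reset key was pressed to the stop and has sprung back up, nothing else appears to have moved, and the job is handed in at about 10.5 s.

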